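Release a slide cassette from its dock and put it in the tray

ROBOT

A 6-joint arm with a two-finger parallel gripper is mounted at the origin on a cart in front of the work surface, level with it; the furniture and walls round the work are solid. World frame = base frame: x ahead of the robot, y to its left, z up, the work surface at z = 0. Lengths are in m, angles in rad, forces in N, time in s.
With the tool pointing down it reaches from about 0.25 to 0.725 m from the base axis. Payload 4 kg.
Tool frame: the origin (TCP) lies midway between the tips of the shut fingers; the grasp point (between the pads) lies 19 mm behind it; z points along the fingers, y is the direction in which the jaws open and shut (so a half turn about z gives the same grasp; the last joint's range is limited). The gripper opens to 85 mm and grips with 20 to 120 N. Pads are 22 mm wide; open, the fingers measure 114 mm over their backs; the gripper's body (76 mm by 85 mm) begins 54 mm behind the grasp point. The pads swing forward as they close: fully open they stand 13 mm farther back than shut.
Start: joints at [1.119, 0.241, 0.005, 1.335, 0, 1.571], TCP at [0.218, 0.45, 0.231] pointing down, gripper open.
Joint ranges: [-2.72, 2.72], [-1.05, 1.87], [-1.09, 1.28], [-1.99, 2.15], [-1.42, 1.44], [-3.14, 3.14]. Speed limits (rad/s): [2.79, 2.79, 3.14, 3.14, 3.14, 3.14].

INTERFACE

Orientations are given as a unit quaternion [x, y, z, w].
In Python, from workcell import get_obs, camera, camera_model, job_done, masks_of gives the robot as it stands.
- The arm moves only by the tool jog_arm, never from a script. Its argument "deltas" is a list that holds one entry, the list of rows, each a list of 7 numbers: the shift along the tool's x, y, z in mm, then the turn, a rotation vector about the tool's x, y, z in degrees, then the finger opening in mm, from 0 to 85.4. A call has 1 to 5 rows; each row shifts and turns the pose as measured when the row begins, along the tool's axes as they then stand; what a row does not reach is not made up. A row lasts 1/10 s, in which the tool goes at most 50 mm and 8.59 degrees, less where a joint would pass 70% of its speed; a pose out of reach is approached as far as the arm can. A call with a gripper value outside its range is refused whole. The fingers move at their own pace and stop on an object; the grip force is fixed at half the most. Time passes only in rows, so rows that do not move let the fingers close. It gives the time, the measured TCP pose, the force and the opening at its end, in the units of the state.
- get_obs(): the state, without advancing time (a new reading comes with each control period).
- camera(name): name is "scene" or "side" or "wrist"; returns the picture (420x560x3 uint8, red, green, blue); there is no depth.
- camera_model(name): a dict with "fovy" (degrees; the focal length in pixels is half the picture's height over the tangent of half this angle, whatever the lens; pixels are square), "cx", "cy" (the principal point, pixels), "pose" (4x4, takes a point from camera to world coordinates); the wrist camera has in their place "T_tool_cam" (4x4, takes a point from camera to tool coordinates, whose origin is the TCP and whose axes are the flange's). Camera axes: x right, y down, z forward; pixel columns grow to the right and rows downward; lengths in m; the calibration is good to about 2 mm. A picture is of the moment at which its call begins: read the wrist's pose just before it. camera_model takes no time and is no camera call.
- job_done(): hands the job in, once; it reports no verdict.
Trained networks look in the newest picture that a camera, given by its name, has taken for a name from the list of things; names that differ only in an ending like _2 or _b are one class to them, and where a whole thing is asked for, a point or a joint stands for the part that bears it (a point fixed in the world has none). Each returns a list of dicts, best first, with "conf" (0 to 1); they miss things now and then, are a little off and sometimes report something else, mostly with a low value. They report only what shows in the picture. A call takes as long as a camera call.
- masks_of(target, camera): "pixels" (420x560 bool, what is visible of it) and "at" ([column, row] in pixels, amid what is visible of it).
The state is a dict: "clock": time; "joint_pos": joint angles; "joint_vel": joint speeds; "tau": joint torques, N m; "eef_pos": TCP position; "tool_rot": TCP orientation; "ft_force": force on the tool from outside, world axes, zero at the start; "ft_torque": the same for the moment, N m; "grip_width": finger opening in m.
Only numpy, scipy, OpenCV 4.12 (cv2) and the standard library are available. Lean on these libraries where they do the work, as an engineer would, in place of code of your own. Each camera call takes 0.05 s, during which the arm holds its last target. There are 200 camera calls.

TASK

Push the orange slide cassette into the grey-and-white dock until its latch lets go and it springs out, then pull it out by its front end and set it down flat on the bench, letting go of it. Take it again by the black ridge on its top and put it into the white tray on the blue mat, lying flat with the ridge up. Leave the green slide box, the black lens case and the green vial where they are.

Things in the scene. Friction and masses are not known exactly. Their poses are not given: they have to be found in the camera images.
- dock: the dock, fixed, a low white and grey housing 135 long x 88 wide x 49 mm high with one open end (mouth), roughly towards the robot. Origin on the bench under the middle of the mouth; x points level into the dock (pushing direction), y across, z up. Inside: 4 mm floor, 63 mm between the walls, 39 mm from floor to roof
- dock_mouth (a point): middle of the dock's mouth, 14 mm above the bench, axes as the dock. At first the cassette is locked, front face 12 mm outside the mouth. Pushed 6 to 8 mm deeper (10 to 17 N; hard stop at 10 mm) the latch lets go; as the push is withdrawn a damped spring moves it out in about a second to 45 mm outside the mouth. From there it slides out freely. It does not lock again
- cassette_center (a point): centre of the cassette's orange block, 110 long x 60 wide x 20 mm high, about 0.2 kg; 10 mm over its underside. x runs along its length from the front end (black plate, towards the robot) to the rear, y across, z up. In the dock its underside is 4 mm over the bench, its axes parallel to the dock's
- cassette: the same cassette with its ridge; origin in the middle of the block's underside, same axes. A 24 mm wide slot runs into its top from the rear end, with the steel catch in it
- cassette_handle: the black ridge on the middle of the cassette's top, part of it: 12 mm thick along the cassette's x, 44 mm long along its y, 16 mm high above the top; origin at the middle of the ridge's foot (20 mm above the cassette's underside). It is inside the dock until the cassette is drawn out
- tray: white open tray, fixed, 100 (x) x 140 (y) x 30 mm high, walls and floor 2 mm, inner size 96 x 136 mm; origin in the middle of its underside, which is 3 mm above the bench on a blue mat (150 x 190 mm). The cassette fits in with its length along the tray's y, either way round
- slide_box: closed dark green slide box, 88 (x) x 165 (y) x 36 mm high, loose; origin under its middle. To be left alone
- lens_case: upright black lens case with a grey cap, 37 mm across, 62 mm high, loose; origin under its middle. To be left alone
- vial_green: small green vial with a black cap, 26 mm across, 55 mm high, loose; origin under its middle. To be left alone

How it is judged:
On the way, in this order (a step that is already met when the one before it is completed fails the run):
1. the cassette has been pushed at least 1.5 mm deeper into the dock (x of cassette_center in the frame of dock above 0.0445 m), for 0.02 s.
2. it has sprung at least 25 mm outward from where it was locked (x of cassette_center in the frame of dock below 0.018 m), for 0.02 s.
3. it lies flat and at rest on the bench or mat, clear of dock and tray, not touched by the fingers (contact force between cassette and the fingers below 0.05 N and height (world z) of cassette below 0.004 m and angle between cassette's own z axis and vertical below 0.05 rad and linear speed of cassette below 0.02 m/s and contact force between cassette and dock below 0.05 N and (x of cassette_center in the frame of dock below -0.055 m or y of cassette_center in the frame of dock above 0.08 m or y of cassette_center in the frame of dock below -0.08 m) and horizontal distance between cassette and tray above 0.08 m), for 0.2 s.
4. it is lifted at least 20 mm by its ridge (contact force between cassette_handle and the fingers above 0.5 N and height (world z) of cassette above 0.02 m), for 0.02 s.
At the end, for the whole second after the job is handed in: The cassette rests in the white tray: its middle within 25 mm of the tray's middle, its underside on the tray's floor (less than 5 mm above the tray's underside), ridge up and level within 0.06 rad, at rest (horizontal distance between cassette and tray below 0.025 m and z of cassette in the frame of tray below 0.005 m and angle between cassette's own z axis and vertical below 0.06 rad and linear speed of cassette below 0.02 m/s); the robot touches nothing.
It fails at once if the slide box is shifted more than 25 mm or tipped (distance of slide_box from where it was at the start of the episode above 0.025 m or angle between slide_box's own z axis and vertical above 0.4 rad).
It fails at once if the lens case is shifted more than 25 mm or tipped (distance of lens_case from where it was at the start of the episode above 0.025 m or angle between lens_case's own z axis and vertical above 0.4 rad).
It fails at once if the green vial is shifted more than 25 mm or tipped (distance of vial_green from where it was at the start of the episode above 0.025 m or angle between vial_green's own z axis and vertical above 0.4 rad).
It also fails if it takes over 64 s, if anything falls off the work surface, if the arm or the gripper's body presses on something with over 40 N, if the wrist force passes 120 N, or if a joint passes its speed limit or range.

## Working session

There is one attempt and no reset: what is moved stays moved. The work goes in short steps, Python scripts to look and compute and a tool call to move; the robot and the scene stay as the last step left them, time stands still between calls to the robot, and variables do not carry over. Pictures are saved under pics/ and viewed, about 8 in all and at most 12, crops included, and the job is handed in when it is done.

Besides the shell and the picture viewer there is one more tool, called after "Request:" by a JSON object that holds its "name" and its "arguments". jog_arm: Moves the arm, as the interface text tells. Its arguments: {"type":"object","properties":{"deltas":{"type":"array"}},"required":["deltas"]}

```bash
mkdir -p pics; ls; cat > h.py <<'E'
import numpy as np, cv2
from scipy.spatial.transform import Rotation as R
from workcell import *
def K(m): 
    f=210/np.tan(np.radians(m["fovy"])/2); return f,m["cx"],m["cy"]
def campose(name,obs=None):
    m=camera_model(name)
    if "pose" in m: return m,np.array(m["pose"])
    o=obs or get_obs(); T=np.eye(4); T[:3,:3]=R.from_quat(o["tool_rot"]).as_matrix(); T[:3,3]=o["eef_pos"]
    return m,T@np.array(m["T_tool_cam"])
def ray(name,uv,z,obs=None):
    m,P=campose(name,obs); f,cx,cy=K(m)
    uv=np.atleast_2d(uv).astype(float)
    d=np.c_[(uv[:,0]-cx)/f,(uv[:,1]-cy)/f,np.ones(len(uv))]@P[:3,:3].T
    return P[:3,3]+d*((z-P[2,3])/d[:,2])[:,None]
def proj(name,X,obs=None):
    m,P=campose(name,obs); f,cx,cy=K(m)
    c=(np.atleast_2d(X)-P[:3,3])@P[:3,:3]
    return np.c_[f*c[:,0]/c[:,2]+cx,f*c[:,1]/c[:,2]+cy]
E
python3 - <<'E'
from h import *
o=get_obs();print(o["clock"],o["eef_pos"],o["tool_rot"])
ims=[]
for c in["scene","side"]:
    im=camera(c);ims.append(im);cv2.imwrite(f"pics/{c}0.png",im[...,::-1])
    m=camera_model(c);print(c,m["fovy"],m["cx"],m["cy"],np.round(m["pose"],3).tolist())
    for t in["dock","cassette","tray","slide_box","lens_case","vial_green"]:
        for r in masks_of(t,c)[:1]:
            q=cv2.minAreaRect(np.argwhere(r["pixels"])[:,::-1].astype(np.float32))
            print(t,round(r["conf"],2),np.round(r["at"]),r["pixels"].sum(),np.round(cv2.boxPoints(q)).tolist(),ray(c,r["at"],.02).round(3))
m=camera_model("wrist");print(m["fovy"],m["cx"],m["cy"],np.round(m["T_tool_cam"],3).tolist())
cv2.imwrite("pics/both.png",cv2.resize(np.vstack(ims),None,fx=.71,fy=.71)[...,::-1])
E
```

```text
pics
0.0 [0.21802884 0.44926577 0.23042697] [ 2.23985847e-01  9.74591862e-01 -9.94724554e-04 -2.29418799e-04]
scene 45.75550522763918 281.4078445553617 206.0266947978906 [[-0.829, -0.276, 0.486, -0.056], [-0.558, 0.446, -0.699, 0.898], [-0.024, -0.851, -0.525, 0.731], [0.0, 0.0, 0.0, 1.0]]
dock 0.9 [223. 207.] 1476 [[191.0, 213.0], [206.0, 180.0], [257.0, 204.0], [242.0, 237.0]] [[0.736 0.037 0.02 ]]
cassette 0.5 [247. 217.] 275 [[231.0, 219.0], [248.0, 207.0], [257.0, 219.0], [239.0, 231.0]] [[0.648 0.043 0.02 ]]
tray 0.75 [239. 302.] 2271 [[201.0, 302.0], [261.0, 260.0], [288.0, 299.0], [228.0, 341.0]] [[0.464 0.314 0.02 ]]
slide_box 0.93 [364. 185.] 1229 [[344.0, 201.0], [350.0, 163.0], [385.0, 168.0], [378.0, 207.0]] [[ 0.463 -0.275  0.02 ]]
lens_case 0.89 [185. 249.] 413 [[176.0, 236.0], [192.0, 234.0], [196.0, 262.0], [180.0, 264.0]] [[0.691 0.235 0.02 ]]
side 42.3684717677582 277.19958646757755 200.50677302794216 [[0.64, -0.462, 0.614, -0.189], [-0.768, -0.405, 0.495, -0.615], [0.02, -0.789, -0.614, 0.816], [0.0, 0.0, 0.0, 1.0]]
dock 0.6 [306. 176.] 1688 [[266.0, 174.0], [315.0, 142.0], [336.0, 175.0], [287.0, 207.0]] [[0.734 0.038 0.02 ]]
cassette 0.57 [283. 188.] 299 [[269.0, 190.0], [276.0, 177.0], [296.0, 188.0], [289.0, 201.0]] [[0.654 0.05  0.02 ]]
tray 0.65 [154. 188.] 1980 [[120.0, 180.0], [149.0, 149.0], [193.0, 190.0], [164.0, 221.0]] [[0.447 0.287 0.02 ]]
slide_box 0.58 [357. 302.] 3894 [[305.0, 308.0], [319.0, 265.0], [405.0, 294.0], [390.0, 337.0]] [[ 0.464 -0.293  0.02 ]]
lens_case 0.78 [230. 154.] 324 [[225.0, 140.0], [238.0, 140.0], [238.0, 165.0], [225.0, 165.0]] [[0.679 0.251 0.02 ]]
vial_green 0.57 [371. 228.] 217 [[364.0, 237.0], [370.0, 214.0], [380.0, 216.0], [375.0, 239.0]] [[ 0.67  -0.195  0.02 ]]
71.95178317861705 282.16931578824665 206.2866508901614 [[0.0, -0.964, -0.268, 0.067], [1.0, 0.0, -0.001, -0.0], [0.001, -0.268, 0.964, -0.143], [0.0, 0.0, 0.0, 1.0]]
```

View pics/scene0.png

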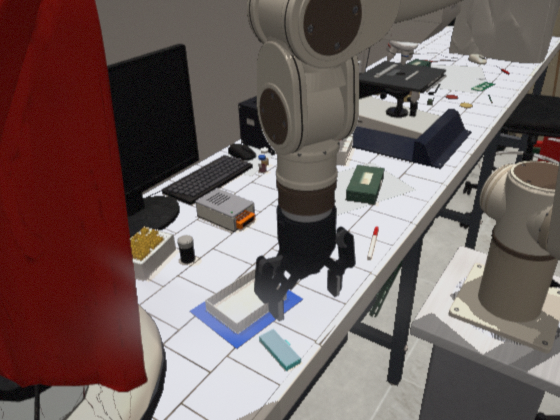

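View pics/side0.png

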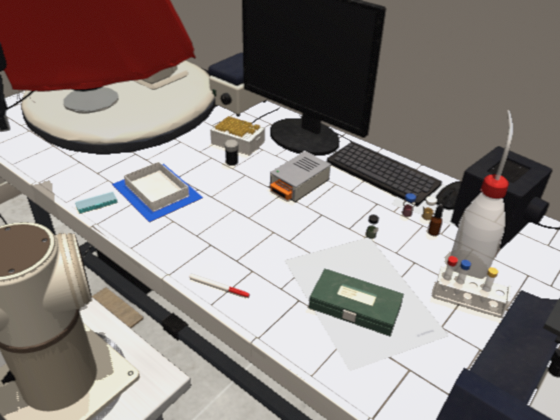

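The scene picture shows the dock at (225,208) with the orange cassette front at (247,219) and the tray at (240,302), partly behind the fingers. In the side picture the dock is at (300,175), the front at (283,188), the tray at (155,188) and the green vial at (372,226). Next I fit the poses by silhouette.

```bash
cat >> h.py <<'E'
from scipy.optimize import minimize
def hullmask(uv):
    m=np.zeros((420*4,560*4),np.uint8)
    cv2.fillConvexPoly(m,cv2.convexHull(np.round(uv*4+1.5).astype(np.int32)),1)
    return cv2.resize(m.astype(np.float32),(560,420),interpolation=cv2.INTER_AREA)
def box(p,x0,x1,w,z0,z1):
    X=np.array([[x,y,z] for x in(x0,x1) for y in(-w/2,w/2) for z in(z0,z1)])
    c,s=np.cos(p[2]),np.sin(p[2])
    return np.c_[p[0]+c*X[:,0]-s*X[:,1],p[1]+s*X[:,0]+c*X[:,1],X[:,2]]
def fit(views,dims,p0):
    # views: list of (cam, mask, obs)
    def cost(p):
        s=0
        for c,m,o in views:
            h=hullmask(proj(c,box(p,*dims),o)); s+=np.abs(h-m).sum()/m.sum()
        return s
    best=min((minimize(cost,[p0[0],p0[1],p0[2]+d],method="Nelder-Mead",options=dict(initial_simplex=np.array([p0[0],p0[1],p0[2]+d])+np.array([[0,0,0],[.02,0,0],[0,.02,0],[0,0,.15]]),xatol=1e-4,fatol=1e-4)) for d in(-.4,0,.4)),key=lambda r:r.fun)
    return best.x,best.fun
E
python3 - <<'E'
from h import *
V={}
for c in["scene","side"]:
    camera(c)
    for t in["dock","cassette","tray","slide_box","lens_case","vial_green"]:
        r=masks_of(t,c)
        if r: V[t,c]=r[0]["pixels"].astype(np.float32)
cl=lambda t,cs:[(c,V[t,c],None) for c in cs if (t,c) in V]
D=[(c,np.maximum(V["dock",c],V["cassette",c]),None) for c in("scene","side")]
D=cl("dock",["scene","side"])
for cs in (D,D[:1],D[1:]): print("dock",fit(cs,(0,.135,.088,0,.049),[.66,.04,0]))
print("tray",fit(cl("tray",["side"]),(-.05,.05,.14,.003,.033),[.45,.29,-.3]))
print("box",fit(cl("slide_box",["side"]),(-.044,.044,.165,0,.036),[.46,-.29,0]))
print("lens",fit(cl("lens_case",["side","scene"]),(-.016,.016,.032,0,.062),[.68,.24,0]))
print("vial",fit(cl("vial_green",["side","scene"]),(-.012,.012,.024,0,.055),[.67,-.19,0]))
for c in("scene","side"):
    ys,xs=np.nonzero(V["cassette",c]); print(c,ray(c,[xs.mean(),ys.mean()],.014))
print(get_obs()["clock"])
E
```

```text
dock (array([ 0.65370585,  0.04997324, -0.03287142]), np.float64(0.4093005061149597))
dock (array([ 0.65202462,  0.05368333, -0.05290042]), np.float64(0.1933554857969284))
dock (array([ 0.6542551 ,  0.04851407, -0.02032457]), np.float64(0.19491958618164062))
tray (array([ 0.45929282,  0.29359389, -0.18888792]), np.float64(0.03365136682987213))
box (array([ 0.46763036, -0.28818802,  0.268881  ]), np.float64(0.05972437560558319))
lens (array([ 0.67519436,  0.24425359, -0.79797158]), np.float64(2.228578567504883))
vial (array([ 0.67007557, -0.19888379,  0.4595024 ]), np.float64(0.26968085765838623))
scene [[0.65373588 0.05107512 0.014     ]]
side [[0.65567947 0.05278277 0.014     ]]
1.4
```

```bash
cat >> h.py <<'E'
def plan(pos,yaw,grip,step=45,deg=8,tilt=0,n=None):
    """yaw: angle of tool y measured from world +y; tool down. prints rows"""
    o=get_obs(); r=R.from_quat(o["tool_rot"]); p=np.array(o["eef_pos"])
    c,s=np.cos(yaw),np.sin(yaw)
    T=R.from_matrix(np.c_[[-c,-s,0],[-s,c,0],[0,0,-1]])
    T2=R.from_matrix(np.c_[[c,s,0],[s,-c,0],[0,0,-1]])
    if (r.inv()*T2).magnitude()<(r.inv()*T).magnitude(): T=T2
    dp=np.array(pos)-p; rv=(r.inv()*T).as_rotvec()
    n=n or max(1,int(np.ceil(max(np.linalg.norm(dp)*1e3/step,np.degrees(np.linalg.norm(rv))/deg))))
    rows=[]
    for i in range(n):
        ri=r*R.from_rotvec(rv*i/n)
        rows.append([round(float(v),1) for v in ri.inv().apply(dp/n)*1e3]+[round(float(v),2) for v in np.degrees(rv/n)]+[grip])
    print("at",p.round(4),"t",round(o["clock"],2),"F",np.round(o["ft_force"],1),"grip",round(o["grip_width"],4))
    for i in range(0,n,5): print(rows[i:i+5])
E
python3 -c "
from h import *
plan([.60,.05,.2],0,85)"
```

```text
at [0.2183 0.4498 0.2313] t 1.4 F [ 0.  -0.1  0.4] grip 0.0856
[[-39.8, -14.9, 2.4, -0.0, -0.0, -1.99, 85], [-39.3, -16.2, 2.4, -0.0, -0.0, -1.99, 85], [-38.7, -17.6, 2.4, -0.0, -0.0, -1.99, 85], [-38.1, -18.9, 2.4, -0.0, -0.0, -1.99, 85], [-37.4, -20.2, 2.4, -0.0, -0.0, -1.99, 85]]
[[-36.7, -21.5, 2.4, -0.0, -0.0, -1.99, 85], [-35.9, -22.8, 2.4, -0.0, -0.0, -1.99, 85], [-35.1, -24.0, 2.4, -0.0, -0.0, -1.99, 85], [-34.2, -25.2, 2.4, -0.0, -0.0, -1.99, 85], [-33.3, -26.4, 2.4, -0.0, -0.0, -1.99, 85]]
[[-32.4, -27.5, 2.4, -0.0, -0.0, -1.99, 85], [-31.4, -28.6, 2.4, -0.0, -0.0, -1.99, 85], [-30.4, -29.7, 2.4, -0.0, -0.0, -1.99, 85]]
```

Request:
{"name": "jog_arm", "arguments": {"deltas": [[[-40, -15, 2.4, 0, 0, -2, 0], [-39, -16, 2.4, 0, 0, -2, 0], [-39, -18, 2.4, 0, 0, -2, 0], [-38, -19, 2.4, 0, 0, -2, 0], [-37, -20, 2.4, 0, 0, -2, 0]]]}}

```text
clock: 1.9
eef_pos: [0.3673, 0.2973, 0.219]
tool_rot: [0.128, 0.992, 0.002, 0.0]
ft_force: [0.4, 0.2, -0.5]
grip_width: 0.0123
```

Request:
{"name": "jog_arm", "arguments": {"deltas": [[[-37, -21, 2.4, 0, 0, -2, 0], [-36, -23, 2.4, 0, 0, -2, 0], [-35, -24, 2.4, 0, 0, -2, 0], [-34, -25, 2.4, 0, 0, -2, 0], [-33, -26, 2.4, 0, 0, -2, 0]]]}}

```text
clock: 2.4
eef_pos: [0.5233, 0.1411, 0.2071]
tool_rot: [0.037, 0.999, 0.003, 0.002]
ft_force: [0.5, 1.0, 0.2]
grip_width: 0.0001
```

Request:
{"name": "jog_arm", "arguments": {"deltas": [[[-32, -27, 2.4, 0, 0, -2, 0], [-31, -29, 2.4, 0, 0, -2, 0], [-30, -30, 2.4, 0, 0, -2, 0]]]}}

```text
clock: 2.7
eef_pos: [0.6165, 0.0472, 0.1996]
tool_rot: [-0.017, 1.0, 0.003, 0.002]
ft_force: [0.6, 0.8, 0.3]
grip_width: -0.0001
```

```bash
cat >> h.py <<'E'
def look(fn,targets):
    o=get_obs(); im=camera("wrist"); cv2.imwrite(f"pics/{fn}.png",im[...,::-1]); V={}
    for t in targets:
        r=masks_of(t,"wrist")
        if r: V[t]=r[0]["pixels"].astype(np.float32); print(t,round(r[0]["conf"],2),np.round(r[0]["at"]),int(V[t].sum()))
    return o,im,V
E
python3 - <<'E'
from h import *
plan([.60,.05,.2],0,0)
o,im,V=look("w1",["dock","cassette","tray"])
np.savez("w1.npz",im=im,**V)
if "cassette" in V:
    q=cv2.boxPoints(cv2.minAreaRect(np.argwhere(V["cassette"])[:,::-1].astype(np.float32)));print(q.round(1).tolist(),ray("wrist",q,.024,o).round(4).tolist())
u=np.maximum(V["dock"],V.get("cassette",0))
print(fit([("wrist",u,o)],(-.006,.135,.088,0,.049),[.655,.05,0]),fit([("wrist",V["dock"],o)],(0,.135,.088,0,.049),[.655,.05,0]))
E
```

```text
at [0.6165 0.0472 0.1996] t 2.7 F [0.6 0.8 0.3] grip -0.0001
[[16.4, 3.4, -0.5, 0.35, 0.26, 1.95, 0]]
dock 0.85 [277. 241.] 2666
cassette 0.84 [282. 217.] 1077
tray 0.61 [512.  54.] 10161
[[257.3999938964844, 223.10000610351562], [259.1000061035156, 202.1999969482422], [310.79998779296875, 206.39999389648438], [309.1000061035156, 227.3000030517578]] [[0.6599, 0.02, 0.024], [0.6347, 0.0217, 0.024], [0.6378, 0.0807, 0.024], [0.6631, 0.0803, 0.024]]
(array([ 0.64915379,  0.05176627, -0.08577213]), np.float64(1.6312165260314941)) (array([ 0.6542577 ,  0.05020158, -0.04448431]), np.float64(2.485910654067993))
```

View pics/w1.png

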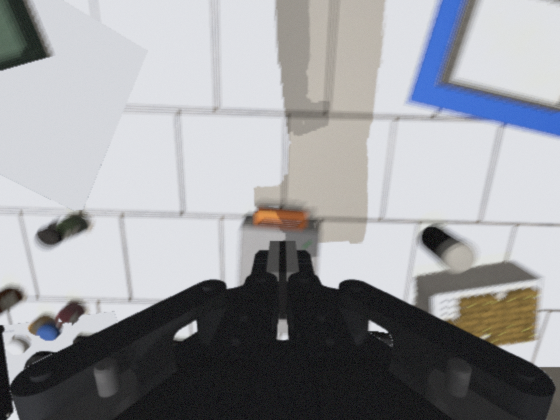

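The wrist picture shows the cassette front at about (282,217), with the fingers covering most of the dock. The vial is at (62,228), the lens case at (447,248) and the tray at top right. Y of about 0.05 and a yaw of about -0.045 are enough to start the push under force feedback.

```bash
python3 -c "
from h import *
plan([.595,.053,.013],-.045,0,step=40)"
```

```text
at [0.6154 0.0477 0.1987] t 2.9 F [ 0.3  0.7 -1.2] grip 0.0001
[[4.2, 0.9, 37.1, 0.07, 0.03, 0.86, 0], [4.2, 0.9, 37.1, 0.07, 0.03, 0.86, 0], [4.1, 0.9, 37.1, 0.07, 0.03, 0.86, 0], [4.1, 0.9, 37.1, 0.07, 0.03, 0.86, 0], [4.1, 0.9, 37.1, 0.07, 0.03, 0.86, 0]]
```

Request:
{"name": "jog_arm", "arguments": {"deltas": [[[15, 1, 35, 0, 0, 0.9, 0], [5, 1, 37, 0, 0, 0.9, 0], [0, 1, 38, 0, 0, 0.9, 0], [0, 1, 38, 0, 0, 0.9, 0], [0, 1, 35, 0, 0, 0.9, 0]]]}}

```text
clock: 3.4
eef_pos: [0.599, 0.0607, 0.0208]
tool_rot: [0.022, 1.0, 0.005, 0.01]
ft_force: [0.6, 0.1, 0.1]
grip_width: 0.0004
```

Request:
{"name": "jog_arm", "arguments": {"deltas": [[[-5, 0, 0, 0, 0, 0, 0], [-5, 0, 0, 0, 0, 0, 0], [-5, 0, 0, 0, 0, 0, 0], [0, 0, 0, 0, 0, 0, 0]]]}}

```text
clock: 3.8
eef_pos: [0.6115, 0.0639, 0.0216]
tool_rot: [0.019, 1.0, 0.005, 0.008]
ft_force: [0.5, 0.1, -0.4]
grip_width: 0.0002
```

```bash
python3 -c "
from h import *
plan([.64,.051,.013],-.045,0,n=1)"
```

```text
at [0.6115 0.0639 0.0216] t 3.8 F [ 0.5  0.1 -0.4] grip 0.0002
[[-28.8, -11.9, 8.9, 0.62, 0.91, 0.4, 0]]
```

Request:
{"name": "jog_arm", "arguments": {"deltas": [[[0, -6, 4, 0.3, 0.5, 0.2, 0], [0, -6, 5, 0.3, 0.4, 0.2, 0], [-5, 0, 0, 0, 0, 0, 0], [-5, 0, 0, 0, 0, 0, 0], [-4, 0, 0, 0, 0, 0, 0]]]}}

```text
clock: 4.3
eef_pos: [0.6293, 0.0497, 0.0167]
tool_rot: [0.023, 1.0, 0.0, 0.003]
ft_force: [-0.2, 0.2, 0.6]
grip_width: 0.0002
```

Request:
{"name": "jog_arm", "arguments": {"deltas": [[[-3, 0, 0, 0, 0, 0, 0], [-3, 0, 0, 0, 0, 0, 0]]]}}

```text
clock: 4.5
eef_pos: [0.6297, 0.0496, 0.016]
tool_rot: [0.023, 1.0, 0.0, -0.003]
ft_force: [-8.8, -0.2, 6.9]
grip_width: 0.0003
```

Request:
{"name": "jog_arm", "arguments": {"deltas": [[[-5, 0, 0, 0, 0, 0, 0], [-6, 0, 0, 0, 0, 0, 0]]]}}

```text
clock: 4.7
eef_pos: [0.6297, 0.0495, 0.0152]
tool_rot: [0.023, 1.0, 0.001, -0.015]
ft_force: [-15.8, 0.2, 13.4]
grip_width: -0.0001
```

Request:
{"name": "jog_arm", "arguments": {"deltas": [[[4, 0, -2, 0, -1.7, 0, 0], [-4, 0, -1, 0, 0, 0, 0], [-6, 0, -2, 0, 0, 0, 0]]]}}

```text
clock: 5.0
eef_pos: [0.6315, 0.0495, 0.0187]
tool_rot: [0.023, 1.0, 0.0, -0.005]
ft_force: [-7.5, 0.5, 0.3]
grip_width: -0.0002
```

Request:
{"name": "jog_arm", "arguments": {"deltas": [[[-8, 0, -3, 0, -1, 0, 0], [-9, 0, -3, 0, -1, 0, 0]]]}}

```text
clock: 5.2
eef_pos: [0.6393, 0.0489, 0.02]
tool_rot: [0.022, 1.0, -0.0, 0.001]
ft_force: [-10.4, 0.7, -1.3]
grip_width: 0.0001
```

Request:
{"name": "jog_arm", "arguments": {"deltas": [[[-9, 0, -1, 0, 0, 0, 0], [-9, 0, -1, 0, 0, 0, 0]]]}}

```text
clock: 5.4
eef_pos: [0.6407, 0.0487, 0.0176]
tool_rot: [0.022, 1.0, -0.0, -0.018]
ft_force: [-27.2, 0.8, 24.6]
grip_width: -0.0001
```

Request:
{"name": "jog_arm", "arguments": {"deltas": [[[10, 0, 0, 0, 0, 0, 0], [20, 0, 0, 0, 0, 0, 0], [25, 0, 0, 0, 0, 0, 0], [25, 0, 0, 0, 0, 0, 0]]]}}

```text
clock: 5.8
eef_pos: [0.5638, 0.0524, 0.0199]
tool_rot: [0.022, 1.0, 0.0, -0.018]
ft_force: [-0.1, 0.1, 0.1]
grip_width: -0.0001
```

```bash
python3 -c "
from h import *
plan([.5,.055,.16],-.045,85,step=40)"
```

```text
at [0.5638 0.0524 0.0199] t 5.8 F [-0.1  0.1  0.1] grip -0.0001
[[17.2, -0.1, -34.4, -0.01, -0.52, 0.02, 85], [16.9, -0.1, -34.6, -0.01, -0.52, 0.02, 85], [16.6, -0.1, -34.7, -0.01, -0.52, 0.02, 85], [16.3, -0.1, -34.9, -0.01, -0.52, 0.02, 85]]
```

Request:
{"name": "jog_arm", "arguments": {"deltas": [[[4, 0, -40, 0, -0.5, 0, 85], [0, 0, -40, 0, -0.5, 0, 85], [-20, 0, -40, 0, -0.5, 0, 85], [-30, 0, -30, 0, -0.5, 0, 85], [-20, 0, 0, 0, 0, 0, 85]]]}}

```text
clock: 6.3
eef_pos: [0.6319, 0.0494, 0.1734]
tool_rot: [0.021, 1.0, -0.001, -0.004]
ft_force: [1.0, -0.4, -0.3]
grip_width: 0.0719
```

Request:
{"name": "jog_arm", "arguments": {"deltas": [[[0, 0, 0, 0, 0, 0, 85], [0, 0, 0, 0, 0, 0, 85]]]}}

```text
clock: 6.5
eef_pos: [0.6366, 0.0492, 0.1749]
tool_rot: [0.022, 1.0, -0.001, -0.001]
ft_force: [-0.5, 0.6, 0.2]
grip_width: 0.0849
```

```bash
python3 - <<'E'
from h import *
plan([.60,.05,.2],-.045,0)
o,im,V=look("w2",["dock","cassette","cassette_handle"])
if "cassette" in V:
    q=cv2.boxPoints(cv2.minAreaRect(np.argwhere(V["cassette"])[:,::-1].astype(np.float32)));print(q.round(1).tolist(),ray("wrist",q,.024,o).round(4).tolist())
E
```

```text
at [0.6366 0.0492 0.1749] t 6.5 F [-0.5  0.6  0.2] grip 0.0849
[[36.7, -0.8, -25.1, -0.06, -0.08, 0.1, 0]]
dock 0.81 [284. 273.] 10242
cassette 0.61 [281. 190.] 2939
[[257.0, 215.0], [257.0, 164.0], [315.0, 164.0], [315.0, 215.0]] [[0.6594, 0.0205, 0.024], [0.6054, 0.024, 0.024], [0.608, 0.0827, 0.024], [0.662, 0.082, 0.024]]
```

View pics/w2.png

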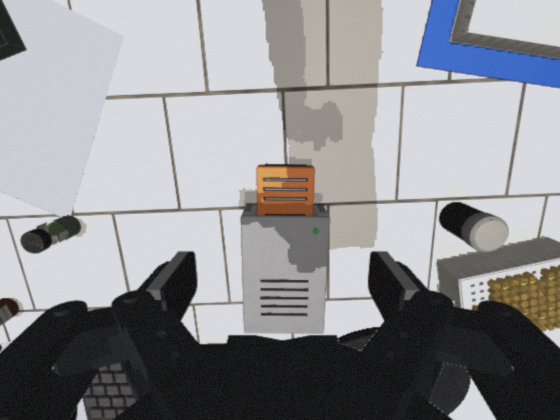

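The cassette has sprung out: its front edge is at (257–315, 165) and the mouth is near row 210. The front is at x≈0.607 and y≈0.053, with the sides nearly vertical in the image, so the yaw estimate holds.

```bash
python3 -c "
from h import *
plan([.623,.0527,.012],-.045,85,step=42)"
```

```text
at [0.6345 0.0492 0.1735] t 6.7 F [-0.4 -0.2  0.1] grip 0.0849
[[2.7, 0.8, 40.4, -0.02, -0.07, 0.03, 85], [2.7, 0.8, 40.4, -0.02, -0.07, 0.03, 85], [2.8, 0.8, 40.4, -0.02, -0.07, 0.03, 85], [2.9, 0.8, 40.4, -0.02, -0.07, 0.03, 85]]
```

Request:
{"name": "jog_arm", "arguments": {"deltas": [[[3, 1, 38, 0, 0, 0, 85], [3, 1, 38, 0, 0, 0, 85], [3, 1, 32, 0, 0, 0, 85], [2, 1, 20, 0, 0, 0, 85], [0, 0, 5, 0, 0, 0, 85]]]}}

```text
clock: 7.2
eef_pos: [0.6195, 0.0539, 0.0369]
tool_rot: [0.021, 1.0, -0.001, -0.003]
ft_force: [-0.1, 0.2, 0.0]
grip_width: 0.0849
```

```bash
python3 -c "
from h import *
plan([.623,.0527,.003],-.045,85,n=2)"
```

```text
at [0.6195 0.0539 0.0369] t 7.2 F [-0.1  0.2  0. ] grip 0.0849
[[-1.9, -0.5, 16.9, -0.05, -0.17, 0.08, 85], [-1.8, -0.5, 16.9, -0.05, -0.17, 0.08, 85]]
```

Request:
{"name": "jog_arm", "arguments": {"deltas": [[[-2, -0.5, 17, 0, 0, 0, 85], [-2, -0.5, 15, 0, 0, 0, 85], [0, 0, 3, 0, 0, 0, 85]]]}}

```text
clock: 7.5
eef_pos: [0.6223, 0.0527, 0.0011]
tool_rot: [0.021, 1.0, -0.001, -0.004]
ft_force: [-0.4, 0.5, 0.1]
grip_width: 0.0852
```

Request:
{"name": "jog_arm", "arguments": {"deltas": [[[0, 0, 0, 0, 0, 0, 50], [0, 0, 0, 0, 0, 0, 50], [0, 0, 0, 0, 0, 0, 50], [0, 0, 0, 0, 0, 0, 50]]]}}

```text
clock: 7.9
eef_pos: [0.6227, 0.0527, 0.0029]
tool_rot: [0.021, 1.0, -0.001, -0.003]
ft_force: [-0.5, -0.2, -2.5]
grip_width: 0.0586
```

Request:
{"name": "jog_arm", "arguments": {"deltas": [[[10, 0, 0, 0, 0, 0, 50], [18, 0, 0, 0, 0, 0, 50], [20, 0, 0, 0, 0, 0, 50], [20, 0, 0, 0, 0, 0, 50], [20, 0, 0, 0, 0, 0, 50]]]}}

```text
clock: 8.4
eef_pos: [0.5365, 0.0565, 0.0044]
tool_rot: [0.021, 1.0, -0.0, 0.0]
ft_force: [-0.5, 0.3, -2.3]
grip_width: 0.0588
```

Request:
{"name": "jog_arm", "arguments": {"deltas": [[[15, 0, 0, 0, 0, 0, 50], [10, 0, 0, 0, 0, 0, 50], [0, 0, 0, 0, 0, 0, 50]]]}}

```text
clock: 8.7
eef_pos: [0.5073, 0.0577, 0.0048]
tool_rot: [0.021, 1.0, -0.0, -0.001]
ft_force: [-0.2, -0.8, -2.6]
grip_width: 0.0585
```

```bash
python3 -c "
from h import *
plan([.51,.058,.000],-.045,50,n=1)"
```

```text
at [0.5073 0.0577 0.0048] t 8.7 F [-0.2 -0.8 -2.6] grip 0.0585
[[-2.7, 0.4, 4.8, -0.05, -0.1, 0.17, 50]]
```

Request:
{"name": "jog_arm", "arguments": {"deltas": [[[0, 0, 3, 0, 0, 0, 50], [0, 0, 2, 0, 0, 0, 50], [0, 0, 1, 0, 0, 0, 50]]]}}

```text
clock: 9.0
eef_pos: [0.51, 0.0579, -0.0006]
tool_rot: [0.021, 1.0, -0.0, 0.001]
ft_force: [-0.8, 0.6, -3.1]
grip_width: 0.0589
```

Request:
{"name": "jog_arm", "arguments": {"deltas": [[[0, 0, 0, 0, 0, 0, 85], [0, 0, 0, 0, 0, 0, 85], [0, 0, 0, 0, 0, 0, 85], [0, 0, -20, 0, 0, 0, 85], [0, 0, -40, 0, 0, 0, 85]]]}}

```text
clock: 9.5
eef_pos: [0.5082, 0.0574, 0.0563]
tool_rot: [0.021, 1.0, -0.001, -0.003]
ft_force: [0.8, 0.0, -0.4]
grip_width: 0.085
```

```bash
python3 -c "
from h import *
plan([.60,.054,.19],-.045,85,n=5)"
```

```text
at [0.5082 0.0574 0.0563] t 9.5 F [ 0.8  0.  -0.4] grip 0.085
[[-18.2, 0.1, -26.8, -0.02, -0.06, 0.03, 85], [-18.3, 0.1, -26.8, -0.02, -0.06, 0.03, 85], [-18.3, 0.1, -26.8, -0.02, -0.06, 0.03, 85], [-18.3, 0.1, -26.8, -0.02, -0.06, 0.03, 85], [-18.4, 0.1, -26.8, -0.02, -0.06, 0.03, 85]]
```

Request:
{"name": "jog_arm", "arguments": {"deltas": [[[0, 0, -35, 0, 0, 0, 85], [-25, 0, -35, 0, 0, 0, 85], [-30, 0, -30, 0, 0, 0, 85], [-25, 0, -25, 0, 0, 0, 85], [-10, 0, -5, 0, 0, 0, 85]]]}}

```text
clock: 10.0
eef_pos: [0.6017, 0.0538, 0.1973]
tool_rot: [0.021, 1.0, -0.0, 0.002]
ft_force: [0.2, -0.1, 1.0]
grip_width: 0.0848
```

Request:
{"name": "jog_arm", "arguments": {"deltas": [[[0, 0, 0, 0, 0, 0, 85], [0, 0, 0, 0, 0, 0, 85]]]}}

```text
clock: 10.2
eef_pos: [0.6037, 0.0537, 0.1986]
tool_rot: [0.021, 1.0, -0.0, 0.004]
ft_force: [-0.2, 0.1, -0.8]
grip_width: 0.0852
```

```bash
python3 - <<'E'
from h import *
o,im,V=look("w3",["cassette","cassette_handle","tray"])
for t,z in(("cassette",.02),("cassette_handle",.036)):
  if t in V:
    q=cv2.boxPoints(cv2.minAreaRect(np.argwhere(V[t])[:,::-1].astype(np.float32)));print(t,q.round(1).tolist(),ray("wrist",q,z,o).round(4).tolist())
np.savez("w3.npz",**V)
if "cassette" in V: print(fit([("wrist",V["cassette"],o)],(-.055,.055,.06,0,.02),[.547,.056,-.045]))
print(o["eef_pos"],o["tool_rot"])
E
```

```text
cassette 0.77 [279. 135.] 5668
cassette_handle 0.7 [280. 142.] 507
tray 0.93 [503.  49.] 10902
cassette [[254.0, 84.0], [311.0, 84.0], [311.0, 188.0], [254.0, 188.0]] [[0.4952, 0.0284, 0.02], [0.4977, 0.0871, 0.02], [0.6071, 0.0854, 0.02], [0.6044, 0.0209, 0.02]]
cassette_handle [[261.0, 134.0], [303.0, 134.0], [303.0, 145.0], [261.0, 145.0]] [[0.5449, 0.0337, 0.036], [0.5467, 0.0766, 0.036], [0.5578, 0.0764, 0.036], [0.5559, 0.033, 0.036]]
(array([ 0.55103333,  0.05518779, -0.05192142]), np.float64(0.03700599819421768))
[0.60372481 0.05373995 0.19863318] [ 2.11928176e-02  9.99769241e-01 -7.84509918e-05  3.51056419e-03]
```

View pics/w3.png

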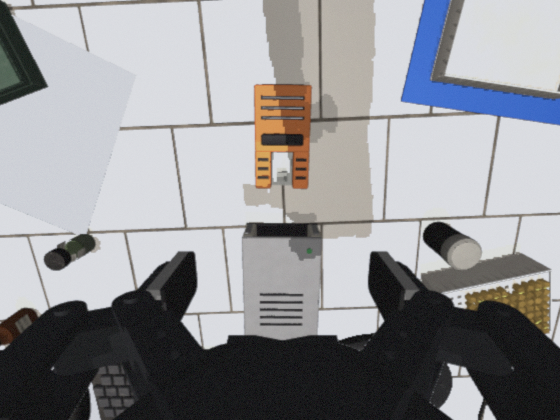

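The cassette lies flat at (282,135), well clear of the dock, with the ridge at (282,140), i.e. about (0.551, 0.055) and a yaw of -0.05. Next I turn 90° for the ridge grasp.

```bash
python3 -c "
from h import *
plan([.551,.055,.10],-1.55,40)"
```

```text
at [0.6025 0.0538 0.1977] t 10.4 F [ 0.2 -0.  -0.3] grip 0.0851
[[4.7, -0.1, 8.9, 0.02, 0.02, 7.85, 40], [4.7, -0.7, 8.9, 0.02, 0.02, 7.85, 40], [4.5, -1.4, 8.9, 0.02, 0.02, 7.85, 40], [4.3, -2.0, 8.9, 0.02, 0.02, 7.85, 40], [4.0, -2.5, 8.9, 0.02, 0.02, 7.85, 40]]
[[3.6, -3.0, 8.9, 0.02, 0.02, 7.85, 40], [3.1, -3.5, 8.9, 0.02, 0.02, 7.85, 40], [2.6, -3.9, 8.9, 0.02, 0.02, 7.85, 40], [2.1, -4.2, 8.9, 0.02, 0.02, 7.85, 40], [1.5, -4.5, 8.9, 0.02, 0.02, 7.85, 40]]
[[0.9, -4.6, 8.9, 0.02, 0.02, 7.85, 40]]
```

Request:
{"name": "jog_arm", "arguments": {"deltas": [[[5, 0, 9, 0, 0, 8, 40], [5, -1, 9, 0, 0, 8, 40], [4.5, -1, 9, 0, 0, 8, 40], [4, -2, 9, 0, 0, 8, 40], [4, -2.5, 9, 0, 0, 8, 40]]]}}

```text
clock: 10.9
eef_pos: [0.5746, 0.0549, 0.1494]
tool_rot: [0.374, 0.927, -0.0, 0.0]
ft_force: [0.2, -0.4, -0.8]
grip_width: 0.0403
```

Request:
{"name": "jog_arm", "arguments": {"deltas": [[[3.5, -3, 9, 0, 0, 8, 40], [3, -3.5, 9, 0, 0, 8, 40], [2.5, -4, 9, 0, 0, 8, 40], [2, -4, 9, 0, 0, 8, 40], [1.5, -4.5, 9, 0, 0, 8, 40]]]}}

```text
clock: 11.4
eef_pos: [0.5444, 0.0565, 0.0996]
tool_rot: [0.679, 0.734, -0.003, -0.002]
ft_force: [-0.4, -0.6, -0.1]
grip_width: 0.0399
```

```bash
python3 -c "
from h import *
plan([.551,.055,.06],-1.62,40)"
```

```text
at [0.5444 0.0565 0.0996] t 11.4 F [-0.4 -0.6 -0.1] grip 0.0399
[[-1.9, 6.7, 39.5, -0.46, 0.09, 7.21, 40]]
```

Request:
{"name": "jog_arm", "arguments": {"deltas": [[[-1, 4, 20, -0.4, 0, 5, 40], [-1, 3, 15, 0, 0, 2, 40], [0, 0, 5, 0, 0, 0, 40], [0, 0, 0, 0, 0, 0, 40]]]}}

```text
clock: 11.8
eef_pos: [0.5455, 0.0547, 0.0556]
tool_rot: [0.725, 0.689, -0.004, -0.002]
ft_force: [0.1, 0.7, -0.5]
grip_width: 0.0398
```

```bash
python3 - <<'E'
from h import *
plan([.551,.055,.023],-1.62,40,n=2)
o,im,V=look("w4",["cassette_handle","cassette"])
plan([.551,.055,.023],-1.62,40,n=2)
for t,z in(("cassette",.02),("cassette_handle",.036)):
  if t in V:
    q=cv2.boxPoints(cv2.minAreaRect(np.argwhere(V[t])[:,::-1].astype(np.float32)));print(t,q.round(1).tolist(),ray("wrist",q,z,o).round(4).tolist())
E
```

```text
at [0.5455 0.0547 0.0556] t 11.8 F [ 0.1  0.7 -0.5] grip 0.0398
[[0.3, 2.9, 16.3, -0.25, 0.07, -0.05, 40], [0.3, 2.8, 16.3, -0.25, 0.07, -0.05, 40]]
cassette_handle 0.64 [292. 237.] 1394
cassette 0.78 [287. 220.] 12980
at [0.5471 0.0549 0.0571] t 11.95 F [0.7 0.1 0.7] grip 0.0402
[[0.2, 2.0, 17.0, -0.15, 0.06, -0.06, 40], [0.2, 2.0, 17.1, -0.15, 0.06, -0.06, 40]]
cassette [[205.3000030517578, 270.6000061035156], [206.10000610351562, 180.39999389648438], [377.1000061035156, 181.89999389648438], [376.29998779296875, 272.1000061035156]] [[0.4919, 0.0289, 0.02], [0.5001, 0.0911, 0.02], [0.6067, 0.0849, 0.02], [0.6085, 0.0223, 0.02]]
cassette_handle [[282.0, 199.0], [301.0, 199.0], [301.0, 272.0], [282.0, 272.0]] [[0.5472, 0.0808, 0.036], [0.5582, 0.0803, 0.036], [0.5567, 0.0335, 0.036], [0.5449, 0.0341, 0.036]]
```

View pics/w4.png

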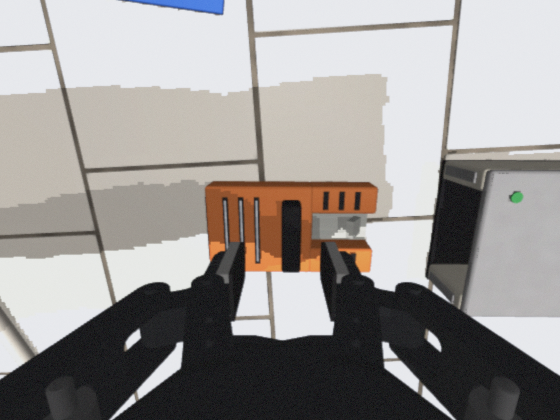

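The ridge at (291,237) sits between the open fingers, with its centre at about (0.5515, 0.056).

Request:
{"name": "jog_arm", "arguments": {"deltas": [[[0.5, 3, 16, -0.2, 0, 0, 40], [0.5, 2, 12, 0, 0, 0, 40], [0, 0, 4, 0, 0, 0, 40], [0, 0, 2, 0, 0, 0, 40]]]}}

```text
clock: 12.35
eef_pos: [0.5552, 0.056, 0.0256]
tool_rot: [0.725, 0.689, 0.001, 0.002]
ft_force: [0.2, 0.4, 0.6]
grip_width: 0.0398
```

Request:
{"name": "jog_arm", "arguments": {"deltas": [[[0, 0, 0, 0, 0, 0, 5], [0, 0, 0, 0, 0, 0, 5], [0, 0, 0, 0, 0, 0, 5], [0, 0, 0, 0, 0, 0, 5]]]}}

```text
clock: 12.75
eef_pos: [0.5545, 0.056, 0.0262]
tool_rot: [0.725, 0.689, 0.001, 0.002]
ft_force: [0.6, 0.1, -3.0]
grip_width: 0.0099
```

Request:
{"name": "jog_arm", "arguments": {"deltas": [[[0, 0, -10, 0, 0, 0, 5], [0, 0, -20, 0, 0, 0, 5], [0, 0, -25, 0, 0, 0, 5], [0, 0, -25, 0, 0, 0, 5], [0, 0, -20, 0, 0, 0, 5]]]}}

```text
clock: 13.25
eef_pos: [0.5506, 0.0557, 0.127]
tool_rot: [0.725, 0.689, -0.003, -0.001]
ft_force: [0.8, -0.4, -2.5]
grip_width: 0.0099
```

```bash
python3 - <<'E'
from h import *
from h import fit
import numpy as np
# tray pose from wrist view w3 as check (partly visible) and side now
camera("side"); r=masks_of("tray","side"); print(r[0]["conf"],fit([("side",r[0]["pixels"].astype(np.float32),None)],(-.05,.05,.14,.003,.033),[.459,.294,-.19]))
camera("scene"); r=masks_of("tray","scene"); print(r[0]["conf"],fit([("scene",r[0]["pixels"].astype(np.float32),None)],(-.05,.05,.14,.003,.033),[.459,.294,-.19]))
plan([.459,.294,.14],-.19,5,deg=6,step=30)
E
```

```text
0.97 (array([ 0.45954757,  0.29471533, -0.18841517]), np.float64(0.03580097109079361))
0.96 (array([ 0.45843038,  0.29567446, -0.1852809 ]), np.float64(0.02260420098900795))
at [0.5505 0.0557 0.1253] t 13.45 F [ 0.3  0.2 -2.8] grip 0.0103
[[16.7, -7.4, -1.0, -0.03, -0.01, -5.86, 5], [17.3, -5.6, -1.1, -0.03, -0.01, -5.86, 5], [17.8, -3.8, -1.1, -0.03, -0.01, -5.86, 5], [18.1, -2.0, -1.1, -0.03, -0.01, -5.86, 5], [18.2, -0.1, -1.1, -0.03, -0.01, -5.86, 5]]
[[18.2, 1.7, -1.1, -0.03, -0.01, -5.86, 5], [17.9, 3.6, -1.1, -0.03, -0.01, -5.86, 5], [17.4, 5.4, -1.1, -0.03, -0.01, -5.86, 5], [16.8, 7.1, -1.1, -0.03, -0.01, -5.86, 5], [16.0, 8.8, -1.1, -0.03, -0.01, -5.86, 5]]
[[15.0, 10.4, -1.1, -0.03, -0.01, -5.86, 5], [13.9, 11.9, -1.1, -0.03, -0.01, -5.86, 5], [12.6, 13.2, -1.1, -0.03, -0.01, -5.86, 5], [11.2, 14.4, -1.1, -0.03, -0.01, -5.86, 5]]
```

Both cameras agree on the tray at (0.459, 0.295) with a yaw of -0.187. I carry the cassette there.

Request:
{"name": "jog_arm", "arguments": {"deltas": [[[17, -7, -1, 0, 0, -6, 5], [17, -5.5, -1, 0, 0, -6, 5], [18, -4, -1, 0, 0, -6, 5], [18, -2, -1, 0, 0, -6, 5], [18, 0, -1, 0, 0, -6, 5]]]}}

```text
clock: 13.95
eef_pos: [0.5113, 0.1391, 0.1212]
tool_rot: [0.515, 0.857, -0.008, -0.008]
ft_force: [0.5, -0.5, -2.0]
grip_width: 0.0099
```

Request:
{"name": "jog_arm", "arguments": {"deltas": [[[18, 1.5, -1, 0, 0, -6, 5], [18, 3.5, -1, 0, 0, -6, 5], [17, 5.5, -1, 0, 0, -6, 5], [17, 7, -1, 0, 0, -6, 5], [16, 9, -1, 0, 0, -6, 5]]]}}

```text
clock: 14.45
eef_pos: [0.467, 0.2234, 0.1164]
tool_rot: [0.265, 0.964, -0.012, -0.017]
ft_force: [-0.2, -0.4, -1.7]
grip_width: 0.0102
```

```bash
python3 -c "
from h import *
plan([.459,.295,.12],-.187,5,deg=6,step=30)"
```

```text
at [0.467  0.2234 0.1164] t 14.45 F [-0.2 -0.4 -1.7] grip 0.0102
[[10.9, 14.3, -1.1, -0.38, -0.46, -5.01, 5], [9.6, 15.2, -1.0, -0.38, -0.46, -5.01, 5], [8.2, 16.0, -1.0, -0.38, -0.46, -5.01, 5], [6.8, 16.7, -1.0, -0.38, -0.46, -5.01, 5]]
```

Request:
{"name": "jog_arm", "arguments": {"deltas": [[[11, 14, -1, -0.4, -0.5, -5, 5], [9.5, 15, -1, -0.4, -0.5, -5, 5], [8, 16, -1, -0.4, -0.5, -5, 5], [6.5, 16, -1, -0.4, -0.5, -5, 5], [0, 0, 0, 0, 0, 0, 5]]]}}

```text
clock: 14.95
eef_pos: [0.4509, 0.2948, 0.1098]
tool_rot: [0.084, 0.996, -0.004, -0.005]
ft_force: [0.3, -0.4, -2.6]
grip_width: 0.0103
```

```bash
python3 - <<'E'
from h import *
plan([.459,.295,.06],-.187,5,n=3)
o,im,V=look("w5",["cassette","cassette_handle","tray"])
im=cv2.resize(im,(420,315));s=cv2.resize(camera("side")[110:270,60:290],(420,292))
cv2.imwrite("pics/m5.png",np.vstack([im,s])[:,:,::-1][:600])
E
```

```text
at [0.4509 0.2948 0.1098] t 14.95 F [ 0.3 -0.4 -2.6] grip 0.0103
[[-2.8, 0.7, 16.6, -0.18, -0.19, 0.36, 5], [-2.8, 0.6, 16.6, -0.18, -0.19, 0.36, 5], [-2.7, 0.6, 16.6, -0.18, -0.19, 0.36, 5]]
cassette 0.71 [277. 230.] 15178
cassette_handle 0.94 [286. 261.] 1800
tray 0.76 [286. 179.] 6221
```

View pics/m5.png

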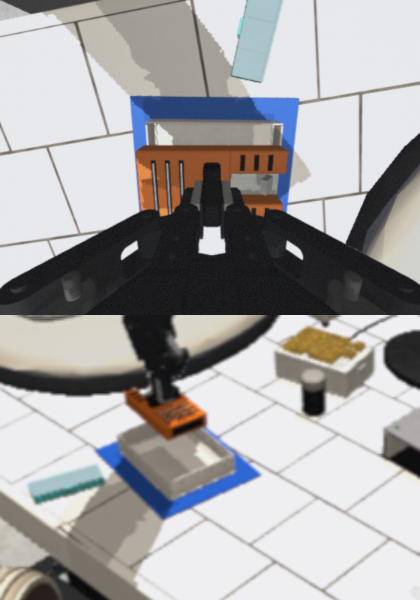

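The cassette is above the tray, parallel to it and needing about 8 mm forward in x. I lower it and correct on the way.

Request:
{"name": "jog_arm", "arguments": {"deltas": [[[-4, 1, 5, -0.2, -0.3, 0.5, 5], [-4, 1, 10, -0.2, -0.3, 0.5, 5], [0, 0, 12, 0, 0, 0, 5], [0, 0, 10, 0, 0, 0, 5], [0, 0, 3, 0, 0, 0, 5]]]}}

```text
clock: 15.7
eef_pos: [0.462, 0.2908, 0.0672]
tool_rot: [0.098, 0.995, -0.001, 0.001]
ft_force: [0.1, -0.5, -2.3]
grip_width: 0.0102
```

```bash
python3 -c "
from h import *
plan([.459,.295,.034],-.187,5,n=3)"
```

```text
at [0.462  0.2908 0.0672] t 15.7 F [ 0.1 -0.5 -2.3] grip 0.0102
[[1.3, 1.2, 11.1, -0.04, 0.05, -0.19, 5], [1.3, 1.2, 11.1, -0.04, 0.05, -0.19, 5], [1.3, 1.2, 11.1, -0.04, 0.05, -0.19, 5]]
```

Request:
{"name": "jog_arm", "arguments": {"deltas": [[[1.5, 1.5, 6, 0, 0, 0, 5], [1, 2, 12, 0, 0, 0, 5], [0.5, 0, 10, 0, 0, 0, 5], [0, 0, 3, 0, 0, 0, 5], [0, 0, 1, 0, 0, 0, 5]]]}}

```text
clock: 16.2
eef_pos: [0.4587, 0.2949, 0.0311]
tool_rot: [0.098, 0.995, -0.002, 0.0]
ft_force: [-0.4, -1.5, 0.1]
grip_width: 0.0098
```

Request:
{"name": "jog_arm", "arguments": {"deltas": [[[0, 0, 1.5, 0, 0, 0, 5], [0, 0, 1.5, 0, 0, 0, 5]]]}}

```text
clock: 16.4
eef_pos: [0.4588, 0.2949, 0.031]
tool_rot: [0.098, 0.995, -0.002, 0.001]
ft_force: [-3.5, -2.0, 6.4]
grip_width: 0.0103
```

On the tray floor: z is as expected and the weight is taken up. I release and rise.

Request:
{"name": "jog_arm", "arguments": {"deltas": [[[0, 0, -1, 0, 0, 0, 40], [0, 0, 0, 0, 0, 0, 40], [0, 0, -10, 0, 0, 0, 40], [0, 0, -30, 0, 0, 0, 40], [0, 0, -40, 0, 0, 0, 40]]]}}

```text
clock: 16.9
eef_pos: [0.4567, 0.2939, 0.112]
tool_rot: [0.098, 0.995, -0.004, -0.002]
ft_force: [1.1, -0.0, 0.3]
grip_width: 0.0404
```

Request:
{"name": "jog_arm", "arguments": {"deltas": [[[-20, 0, -40, 0, 0, 0, 40], [-30, 0, -30, 0, 0, 0, 40], [-20, 0, 0, 0, 0, 0, 40], [0, 0, 0, 0, 0, 0, 40]]]}}

```text
clock: 17.3
eef_pos: [0.5306, 0.2827, 0.196]
tool_rot: [0.097, 0.995, 0.001, 0.005]
ft_force: [-0.1, -0.8, -0.5]
grip_width: 0.0399
```

```bash
python3 - <<'E'
from h import *
o,im,V=look("w6",["cassette","cassette_handle","tray"])
print(o["eef_pos"],o["ft_force"],o["clock"])
print(fit([("wrist",V["cassette"],o)],(-.055,.055,.06,.005,.025),[.459,.295,1.38]))
q=cv2.boxPoints(cv2.minAreaRect(np.argwhere(V["cassette_handle"])[:,::-1].astype(np.float32)));print(ray("wrist",q.mean(0),.041,o))
im=cv2.resize(im,(420,315));s=cv2.resize(camera("side")[110:270,60:290],(420,285))
cv2.imwrite("pics/m6.png",np.vstack([im,s])[:,:,::-1])
E
```

```text
cassette 0.86 [278. 120.] 6261
cassette_handle 0.73 [281. 122.] 579
tray 0.75 [284.  91.] 7733
[0.5305588  0.2827282  0.19595529] [-0.13329141 -0.81309525 -0.54974927] 17.3
(array([0.46047737, 0.29362611, 1.37003895]), np.float64(0.031025394797325134))
[[0.4595553  0.29419973 0.041     ]]
```

View pics/m6.png

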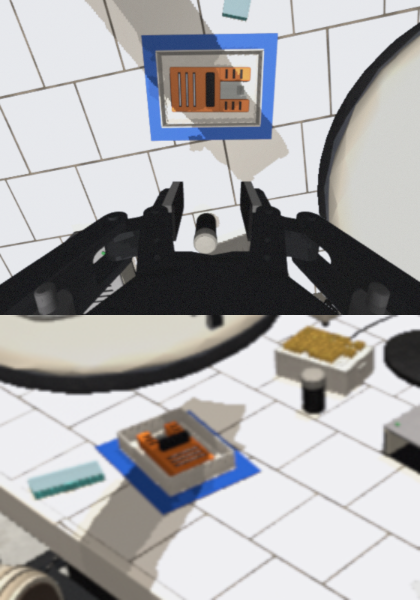

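The cassette lies centred and flat in the tray with its ridge up, at (210,88) in the upper half and (170,440) in the lower half, and the gripper is clear. I hand in.

```bash
python3 -c "
from workcell import *
print(job_done())"
```

```text
the job is handed in; nothing more can be done
None
```

The cassette is in the white tray, flat with the ridge up, and the job was handed in at about 17.5 s of the 64 s allowed. `job_done` reports no verdict, so the result rests on my own checks.

**What I did**
- **Push:** I pushed the cassette about 9–11 mm in. The latch let go and it sprang out to about 45 mm.
- **Pull and set down:** I pulled it out by its front end, set it on the bench with its middle about 10 cm in front of the dock, and let go. The wrist camera then showed it lying flat and clear of dock and tray.
- **Tray:** I took it by the ridge, lifted it about 10 cm, turned it and put it in the tray.

**Last checks**
- **Position:** a silhouette fit puts the cassette at (0.460, 0.294), and the ridge reads (0.460, 0.294). The tray is at about (0.459, 0.295), so it is within about 2 mm of the tray's middle and about 1° of the tray's angle.
- **Contact:** at release the tool height matched the cassette resting on the tray floor, and the gripper ended clear, about 0.2 m up.
- **Other objects:** I made no closing measurement of the slide box, lens case or vial. No contact was felt near them; the lens case was visible and upright in the last picture.

**What went less well**
- **First push attempts:** these stalled on friction, at up to 16 N forward with a 13 N vertical component. I backed off 4 mm and pushed again.
- **Last push:** it ran against the hard stop, reading 27 N forward and 25 N vertical. Both readings are below the 40 N limit.
- **Dock fit:** the early wrist-camera silhouette fits of the dock were poor because the fingers covered it. I placed the push from the cassette's front edge and the other two cameras instead.

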